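Level the router shelf with the foot key

TASK

The little router shelf sags at the front: take the steel key from its wooden holder, stand it upright in the square socket of the shelf's front levelling foot, and push it down so that its collar presses the sprung spirit level flat on the shelf. Keeping it pressed, turn the key clockwise (seen from above) until the bubble sits midway between the two black lines. Finish there, still gripping the key and still pressing the level flat, and leave the router, the mug and the remote control where they are.

Things in the scene. Friction and masses are not known exactly. Their poses are not given: they have to be found in the camera images.
- key_grip (a point): Middle of the dark upright wing atop the loose steel key (150 to 240 g), where to pinch it: wing 32 mm along the key's x, 12 mm thick along its y, 44 mm tall (z up). This point is 62 mm above the key's tip, 36 mm above the underside of its collar. The key starts upright in its holder, hanging by the collar.
- key_tip (a point): Centre of the lower end of the key, on its axis; axes as the key's. Upward from here: a 14 mm square shank 26 mm long, sides along key x and y, its lowest 3 mm narrowed to 11.5 mm; a round collar 52 mm across, 6 mm thick; a stem 16 mm across, 8 mm tall; then the wing, from 40 to 84 mm.
- holder: Dark wooden block 62 x 62 x 34 mm, fixed to the table, with a 22 mm round bore, 30 mm deep, in the middle of its top, where the key starts. Origin at the centre of its underside.
- socket (a point): Centre of the mouth of the front levelling foot's head: a 24 mm square steel block with a 15 mm square socket 28 mm deep, open upward, about 73 mm above the table, inside the round 39 mm hole in the level. z up; x, y along the socket's sides; turns with the foot. The key fits at any quarter turn, with 4 degrees of play. Its tip is about 20 mm inside when the collar meets the level, 24 mm when the level is flat.
- stand: The shelf's fixed stand on the table; origin on the table below the middle of the shelf, x towards its back. Wooden shelf 240 x 300 mm (x, y), top 60 mm above the table. The front foot's axis is at x = -85 mm. It turns by 1.7 rad between stops with about 0.06 N m of friction and stays where it is left; clockwise seen from above raises the shelf's front; 0.4 to 1.25 rad clockwise is needed.
- level (a joint): How far the spirit level is pressed, rad: 0 propped by its spring, 0.0286 flat on the shelf. Aluminium bar 180 x 60 x 16 mm along the shelf's middle, hinged near its back end; its front end, round the foot's head, is propped up 4 mm. Flat takes about 7 N there; 10 to 20 N holds it well. The bubble reads true only when flat; propped up, the bubble stands at the front end.
- vial_mid (a point): Middle of the top of the level's vial, a yellow-green tube 18 mm thick and 60 mm long along x, half sunk in the level, 85 mm behind (farther from the robot than) the socket. Two black lines stand 8.5 mm to either side of it. x along the level, away from the socket; z up.
- bubble_mid (a point): Middle of the whitish round bubble, 12 mm across, at the top of the vial. It moves along the vial's x. With the level flat it starts 4 to 15 mm behind (+x of) the middle and comes forward (-x) 12 mm per rad of clockwise foot turn; turned too far it runs over to the front (then turn back). It settles within about 2 s.
- router: White router 130 x 85 x 28 mm with two short upright aerials (62 mm high) at its back, loose on the shelf's left part. Origin at the centre of its underside. To be left alone.
- mug: White mug, 80 mm across, 90 mm tall, on the table. Origin at the centre of its underside. To be left alone.
- remote: Black remote control 160 x 45 x 18 mm lying on the table. Origin at the centre of its underside. To be left alone.
Things that resemble listed ones, but are neither listed nor needed, are in the scene too. Of the things that look like the part that bears key_grip, the middle-sized one is meant.

How it is judged:
On the way, in this order (a step that is already met when the one before it is completed fails the run):
1. the key stands in the foot's socket (horizontal distance between key_tip and socket below 0.004 m and z of key_tip in the frame of socket below -0.014 m and angle between key_tip's own z axis and vertical below 0.12 rad), for 0.1 s.
2. with the level pressed flat, the bubble stays midway between the lines (all of step 1 and value of joint level above 0.0235 rad and x of bubble_mid in the frame of vial_mid between -0.003 and 0.003 m), for 1 s.
At the end, for the whole second after the job is handed in: The gripper still grips the key (over 2 N); the key stands upright (within 0.12 rad) in the foot's socket, tip over 14 mm deep and within 4 mm of its axis; the level is still pressed flat (joint over 0.0235 rad of 0.0286); the bubble's middle is within 3 mm of the vial's middle (all of step 2 and contact force between the fingers and key above 2 N); the arm keeps its last pose, push and grip.
It fails at once if the router is pushed aside or tipped (distance of router from where it was at the start of the episode above 0.03 m or angle between router's own z axis and vertical above 0.35 rad).
It fails at once if the mug is pushed aside or tipped (distance of mug from where it was at the start of the episode above 0.03 m or angle between mug's own z axis and vertical above 0.35 rad).
It fails at once if the remote control is pushed aside or tipped (distance of remote from where it was at the start of the episode above 0.03 m or angle between remote's own z axis and vertical above 0.35 rad).
It also fails if it takes over 54 s, if anything falls off the work surface, if the arm or the gripper's body presses on something with over 40 N, if the wrist force passes 120 N, or if a joint passes its speed limit or range.

ROBOT

A 7-joint arm with a two-finger parallel gripper is mounted at the origin on the work surface. World frame = base frame: x ahead of the robot, y to its left, z up, the work surface at z = 0. Lengths are in m, angles in rad, forces in N, time in s.
With the tool pointing down it reaches from about 0.425 to 1.025 m from the base axis. Payload 3.6 kg.
Tool frame: the origin (TCP) lies midway between the tips of the shut fingers; the grasp point (between the pads) lies 19 mm behind it; z points along the fingers, y is the line along which they close (so a half turn about z gives the same grasp; the last joint's range is limited). The gripper opens to 85 mm and grips with 20 to 120 N. Pads are 22 mm wide; open, the fingers measure 114 mm over their backs; the gripper's body (76 mm by 85 mm) begins 54 mm behind the grasp point. The pads swing forward as they close: fully open they stand 13 mm farther back than shut.
Start: joints at [1.236, 0.591, 0.048, 1.609, -0.033, 0.943, -0.034], TCP at [0.173, -0.704, 0.231] pointing down, gripper open.
Joint ranges: [-2.69, 2.69], [-0.47, 2.24], [-1.27, 1.36], [0.19, 2.51], [-1.53, 4.68], [0.08, 2.07], [-3.09, 3.09]. Speed limits (rad/s): [2.57, 2.57, 3.14, 3.14, 3.14, 3.14, 3.14].

INTERFACE

Orientations are given as a unit quaternion [x, y, z, w].
In Python, from workcell import sense, read_camera, finish_job gives the robot as it stands. The module is installed in compiled form; this text tells all that it offers.
- The arm moves only by the tool step_arm, never from a script. Its argument "targets" is a list of rows, each an object with "dp": the shift along the tool's x, y, z in m, a list of three; "rotation": the turn, a rotation vector about the tool's x, y, z in rad, a list of three; "gripper": the gripper command: -1 is fully open, 1 is shut, values between are in proportion. A call has 1 to 12 rows; each row is the pose to reach, as a shift and turn from the pose commanded when the call began, along the tool's axes at that moment; what a row does not reach only later rows make up. A row lasts 1/8 s, in which the tool goes at most 62.5 mm and 10.7 degrees, less where a joint would pass 70% of its speed; a pose out of reach is approached as far as the arm can. A call with a gripper value outside its range is refused whole. The fingers move at their own pace and stop on an object; the grip force is fixed at half the most. Time passes only in rows, so rows that repeat a pose let the fingers close. It gives the time, the measured TCP pose, the force, the opening and the grip force at its end, in the units of the state.
- sense(): the state, without advancing time (a new reading comes with each control period).
- read_camera(name): name is "scene" or "top" or "wrist"; returns a dict with "pixels" (480x640x3 uint8, red, green, blue), "mtx" (3x3 intrinsics, pixels), "cam_to_world" (4x4, takes a point from camera to world coordinates); the wrist camera has in their place "tool_from_camera" (4x4, takes a point from camera to tool coordinates, whose origin is the TCP and whose axes are the flange's). Camera axes: x right, y down, z forward; pixel columns grow to the right and rows downward; lengths in m; the calibration is good to about 2 mm. A picture is of the moment at which its call begins: read the wrist's pose just before it. There is no depth.
- finish_job(): hands the job in; it is judged then, once.
The state is a dict: "time": time; "qpos": joint angles; "qd": joint speeds; "joint_torque": joint torques, N m; "tool_pos": TCP position; "orientation": TCP orientation; "wrist_force": force on the tool from outside, world axes, zero at the start; "wrist_torque": the same for the moment, N m; "finger_gap": opening from 0.0 (shut) to 1.0 (fully open); "grip_force": force on a finger pad.
Only numpy, scipy, OpenCV 4.12 (cv2) and the standard library are available. Lean on these libraries where they do the work, as an engineer would, in place of code of your own. Each camera call takes 0.05 s, during which the arm holds its last target. There are 200 camera calls.

## Working session

There is one attempt and no reset: what is moved stays moved. The work goes in short steps, Python scripts to look and compute and a tool call to move; the robot and the scene stay as the last step left them, time stands still between calls to the robot, and variables do not carry over. Pictures are saved under pics/ and viewed, at most 13 in all, crops included, and the job is handed in when it is done.

Besides the shell and the picture viewer there is one more tool, called after "Request:" as a command line: name --argument value ..., lists and objects as JSON in quotes. step_arm: Moves the arm, as the interface text tells. Its arguments: {"type":"object","properties":{"targets":{"type":"array","items":{"type":"object","properties":{"dp":{"type":"array","items":{"type":"number"}},"rotation":{"type":"array","items":{"type":"number"}},"gripper":{"type":"number"}}}}},"required":["targets"]}

```bash
mkdir -p pics
cat > h.py <<'E'
import numpy as np, cv2
from workcell import sense, read_camera, finish_job
from scipy.spatial.transform import Rotation as R
def cam(n):
    s=sense(); c=read_camera(n)
    if n=="wrist":
        T=np.eye(4);T[:3,:3]=R.from_quat(s["orientation"]).as_matrix();T[:3,3]=s["tool_pos"]
        c["cam_to_world"]=T@np.array(c["tool_from_camera"])
    return c
def save(n,p): cv2.imwrite(p,cv2.cvtColor(p_(n),cv2.COLOR_RGB2BGR))
def p_(c): return np.ascontiguousarray(c["pixels"])
def ray(c,uv):
    T=np.array(c["cam_to_world"]);d=T[:3,:3]@np.linalg.inv(c["mtx"])@np.array([*uv,1.]);return T[:3,3],d
def onz(c,uv,z):
    o,d=ray(c,uv);return o+d*(z-o[2])/d[2]
def proj(c,P):
    q=np.linalg.inv(c["cam_to_world"])@np.array([*P,1.]);q=np.array(c["mtx"])@q[:3];return q[:2]/q[2]
def tri(c1,u1,c2,u2):
    A=np.zeros((3,3));b=np.zeros(3)
    for c,u in((c1,u1),(c2,u2)):
        o,d=ray(c,u);d/=np.linalg.norm(d);M=np.eye(3)-np.outer(d,d);A+=M;b+=M@o
    return np.linalg.solve(A,b)
E
python3 - <<'E'
from h import *
import pickle
for n in("scene","top"):
    c=cam(n);save(c,f"pics/{n}0.png");pickle.dump(c,open(n+".pkl","wb"));print(n,np.round(c["cam_to_world"],3).tolist())
print(sense()["orientation"],sense()["tool_pos"])
E
```

```text
scene [[-0.878, 0.278, -0.39, 1.107], [0.479, 0.474, -0.739, 0.874], [-0.02, -0.835, -0.549, 0.806], [0.0, 0.0, 0.0, 1.0]]
top [[0.019, -0.985, 0.173, 0.427], [-1.0, -0.021, -0.011, -0.08], [0.014, -0.173, -0.985, 1.231], [0.0, 0.0, 0.0, 1.0]]
[ 9.92756559e-01  1.20139038e-01 -1.75988096e-04 -9.97500532e-04] [ 0.17272694 -0.70335462  0.23026634]
```

View pics/scene0.png

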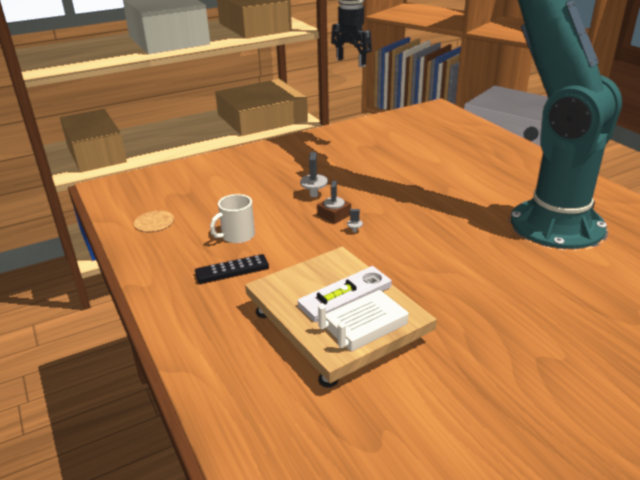

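View pics/top0.png

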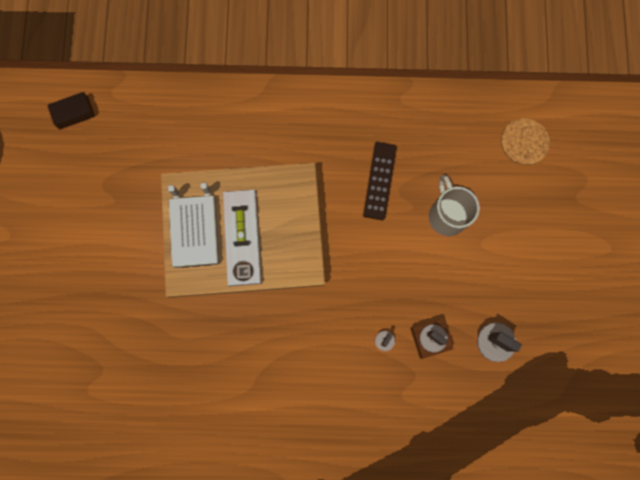

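Scene picture: shelf (340,310), level with socket (372,279) and vial (337,292). Three key-like things: small (355,222), middle (333,205), large (313,180); top view: (385,340), (433,337), (498,342). The middle one, in the dark wooden block, fits. I'll confirm it in one crop that also enlarges the level.

Run:
```python
from h import *
import pickle
t=pickle.load(open("top.pkl","rb"));s=pickle.load(open("scene.pkl","rb"))
a=cv2.resize(p_(t)[305:365,365:525],None,fx=5,fy=5,interpolation=cv2.INTER_CUBIC)
b=cv2.resize(p_(t)[180:300,215:275],(150,300),interpolation=cv2.INTER_CUBIC)
b=cv2.resize(p_(t)[240:300,205:285],(400,300),interpolation=cv2.INTER_CUBIC)
d=cv2.resize(p_(s)[175:235,300:380],(400,300),interpolation=cv2.INTER_CUBIC)
o=np.vstack([a,np.hstack([b,d])]);cv2.imwrite("pics/crop1.png",cv2.cvtColor(o,cv2.COLOR_RGB2BGR))
```

```text
(no output)
```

View pics/crop1.png

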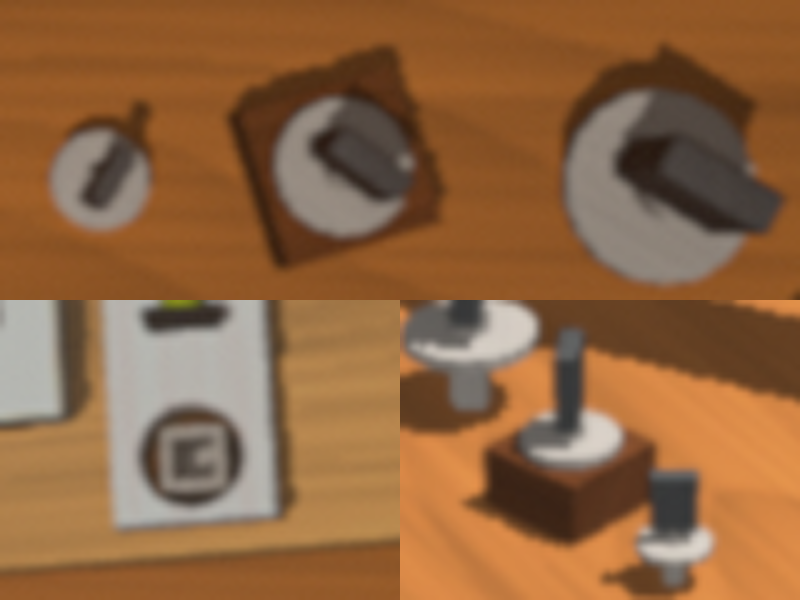

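Top row, left to right: small (100,180), middle in the square wooden block (345,167), large (655,185). The middle key with the wing at about 35° in the image is the one meant. The socket is in the dark round hole at crop (192,457), which is top pixel (243.4,271.4).

Run:
```python
from h import *
import pickle
t=pickle.load(open("top.pkl","rb"));s=pickle.load(open("scene.pkl","rb"))
f=lambda x,y:(365+x/5,305+y/5)
print("collar",onz(t,f(345,167),.04)); 
a=onz(t,f(335,120),.098);b=onz(t,f(410,182),.098)
print("wing",a,b,np.degrees(np.arctan2(*(b-a)[[1,0]])))
print("tri collar",tri(t,f(345,167),s,(300+172/5,175+138/5)))
print("socket",onz(t,(243.4,271.4),.073),"tri",tri(t,(243.4,271.4),s,(373,278.5)))
for n in[(165,174),(316,163),(324,284),(167,296)]:print(onz(t,n,.06)[:2])
print(R.from_quat(sense()["orientation"]).as_matrix().round(3).tolist(), np.round(read_camera("wrist")["tool_from_camera"],3).tolist())
```

```text
collar [ 0.44991179 -0.31733734  0.04      ]
wing [ 0.46555414 -0.30236321  0.098     ] [ 0.44387335 -0.32925963  0.098     ] -128.87175051255736
tri collar [ 0.44880809 -0.31776075  0.0337029 ]
socket [0.56655306 0.04586868 0.073     ] tri [0.56546736 0.04668027 0.07266532]
[0.75553841 0.20708403]
[ 0.7845819  -0.08620445]
[ 0.54728419 -0.10596119]
[0.51865994 0.18878975]
[[0.971, 0.239, -0.001], [0.239, -0.971, 0.002], [-0.0, -0.002, -1.0]] [[-0.0, -0.948, -0.319, 0.082], [1.0, -0.001, 0.001, -0.0], [-0.001, -0.319, 0.948, -0.143], [0.0, 0.0, 0.0, 1.0]]
```

Request:
step_arm --targets '[{"dp": [0.36,-0.309,0.03],"rotation": [0,0,-0.65],"gripper": -1},{"dp": [0.36,-0.309,0.03],"rotation": [0,0,-0.65],"gripper": -1},{"dp": [0.36,-0.309,0.03],"rotation": [0,0,-0.65],"gripper": -1},{"dp": [0.36,-0.309,0.03],"rotation": [0,0,-0.65],"gripper": -1},{"dp": [0.36,-0.309,0.03],"rotation": [0,0,-0.65],"gripper": -1},{"dp": [0.36,-0.309,0.03],"rotation": [0,0,-0.65],"gripper": -1},{"dp": [0.36,-0.309,0.03],"rotation": [0,0,-0.65],"gripper": -1},{"dp": [0.36,-0.309,0.03],"rotation": [0,0,-0.65],"gripper": -1},{"dp": [0.36,-0.309,0.03],"rotation": [0,0,-0.65],"gripper": -1},{"dp": [0.36,-0.309,0.03],"rotation": [0,0,-0.65],"gripper": -1}]'

```text
time: 1.4
tool_pos: [0.4481, -0.3189, 0.2012]
orientation: [0.903, 0.431, -0.001, 0.0]
wrist_force: [-0.8, -0.3, -0.0]
finger_gap: 0.999
grip_force: 0.0
```

Run:
```python
from h import *
import pickle
c=cam("wrist");save(c,"pics/w1.png");pickle.dump(c,open("w1.pkl","wb"));print(np.array(c["mtx"]).tolist())
s=sense();print(s["tool_pos"],R.from_quat(s["orientation"]).as_matrix().round(4).tolist(),s["time"])
```

```text
[[360.68833418799505, 0.0, 323.1627389835163], [0.0, 360.68833418799505, 239.4508553647696], [0.0, 0.0, 1.0]]
[ 0.44766465 -0.31956002  0.20117439] [[0.6306, 0.7761, -0.001], [0.7761, -0.6306, -0.0007], [-0.0012, -0.0003, -1.0]] 1.45
```

View pics/w1.png

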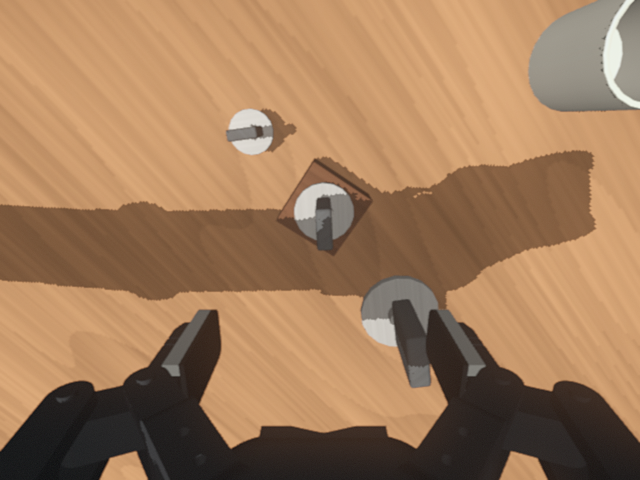

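The wrist view shows the middle key's collar at (324,211) with its wing nearly vertical (tip end at about (325,245)). The large key is at (400,315), near the right finger, so I'll check that clearance.

Run:
```python
from h import *
import pickle
c=pickle.load(open("w1.pkl","rb"));t=pickle.load(open("top.pkl","rb"))
T=np.eye(4);s=sense();Rm=R.from_quat(s["orientation"]).as_matrix();p=np.array(s["tool_pos"])
tl=lambda P:(Rm.T@(np.array(P)-p)*1000).round(1)
im=p_(c).astype(int);hsv=cv2.cvtColor(p_(c),cv2.COLOR_RGB2HSV)
m=((hsv[...,1]<40)&(hsv[...,2]>110)).astype(np.uint8);m[:160]=0;m[260:]=0;m[:,:280]=0;m[:,370:]=0
cn=max(cv2.findContours(m,0,1)[0],key=cv2.contourArea);e=cv2.fitEllipse(cv2.convexHull(cn));print("ell",e)
print("collar tool mm",tl(onz(c,e[0],.04)),onz(c,e[0],.04))
P=tri(c,e[0],t,(434,338.4));print("tri",P)
d=((hsv[...,1]<90)&(hsv[...,2]<95)).astype(np.uint8);d[:190]=0;d[258:]=0;d[:,:300]=0;d[:,350:]=0
cn=max(cv2.findContours(d,0,1)[0],key=cv2.contourArea);print("wing",cv2.minAreaRect(cn),cv2.boundingRect(cn))
for q in[(316,249),(333,249)]:print("wing top near edge",tl(onz(c,q,.092)))
L=tri(c,(400,312),t,(365+655/5,305+185/5));print("large",L,tl(L),"wingtop",tl(tri(c,(419,382),t,(365+760/5,305+210/5))))
```

```text
ell ((323.5508728027344, 211.22593688964844), (57.88931655883789, 59.1281852722168), 89.74240112304688)
collar tool mm [  6.8   0.5 161.2] [ 0.45219089 -0.3146604   0.04      ]
tri [ 0.45016075 -0.31849747  0.02743053]
wing ((323.5, 233.0), (32.0, 17.0), 90.0) (315, 217, 18, 33)
wing top near edge [ -9.   -5.2 109.2]
wing top near edge [ -9.    7.4 109.2]
large [ 0.44624786 -0.43530666  0.04262123] [-90.5  71.9 158.6] wingtop [-108.    73.3   83.8]
```

Request:
step_arm --targets '[{"dp": [0.007,0.001,0.06],"rotation": [0,0,0],"gripper": -1},{"dp": [0.007,0.001,0.11],"rotation": [0,0,0],"gripper": -1},{"dp": [0.007,0.001,0.15],"rotation": [0,0,0],"gripper": -1},{"dp": [0.007,0.001,0.15],"rotation": [0,0,0],"gripper": -1},{"dp": [0.007,0.001,0.15],"rotation": [0,0,0],"gripper": 1},{"dp": [0.007,0.001,0.15],"rotation": [0,0,0],"gripper": 1},{"dp": [0.007,0.001,0.15],"rotation": [0,0,0],"gripper": 1},{"dp": [0.007,0.001,0.15],"rotation": [0,0,0],"gripper": 1},{"dp": [0.007,0.001,0.15],"rotation": [0,0,0],"gripper": 1},{"dp": [0.007,0.001,0.15],"rotation": [0,0,0],"gripper": 1}]'

```text
time: 2.7
tool_pos: [0.4545, -0.3136, 0.0523]
orientation: [0.902, 0.431, 0.0, 0.001]
wrist_force: [-0.8, -0.6, 7.1]
finger_gap: 0.134
grip_force: 59.5
```

Request:
step_arm --targets '[{"dp": [0,0,-0.05],"rotation": [0,0,0],"gripper": 1},{"dp": [0,0,-0.1],"rotation": [0,0,0],"gripper": 1},{"dp": [0.02,-0.01,-0.14],"rotation": [0,0,0.1],"gripper": 1},{"dp": [0.07,-0.04,-0.14],"rotation": [0,0,0.25],"gripper": 1},{"dp": [0.12,-0.065,-0.14],"rotation": [0,0,0.4],"gripper": 1},{"dp": [0.17,-0.093,-0.14],"rotation": [0,0,0.55],"gripper": 1},{"dp": [0.22,-0.12,-0.14],"rotation": [0,0,0.7],"gripper": 1},{"dp": [0.27,-0.147,-0.14],"rotation": [0,0,0.8],"gripper": 1},{"dp": [0.3,-0.163,-0.14],"rotation": [0,0,0.8],"gripper": 1},{"dp": [0.316,-0.172,-0.14],"rotation": [0,0,0.8],"gripper": 1},{"dp": [0.316,-0.172,-0.14],"rotation": [0,0,0.8],"gripper": 1},{"dp": [0.316,-0.172,-0.14],"rotation": [0,0,0.8],"gripper": 1}]'

```text
time: 4.2
tool_pos: [0.5184, 0.0382, 0.1911]
orientation: [0.999, 0.044, -0.0, 0.001]
wrist_force: [1.0, -0.4, -2.1]
finger_gap: 0.13
grip_force: 59.2
```

Run:
```python
from h import *
import pickle
c=cam("wrist");save(c,"pics/w2.png");pickle.dump(c,open("w2.pkl","wb"))
s=sense();pickle.dump(s,open("s2.pkl","wb"));print(s["tool_pos"],R.from_quat(s["orientation"]).as_matrix().round(4).tolist(),s["time"],s["wrist_force"])
```

```text
[0.51843542 0.03810977 0.19116398] [[0.9962, 0.0873, -0.0008], [0.0873, -0.9962, -0.0012], [-0.0009, 0.0011, -1.0]] 4.25 [-0.15959154  0.05302047 -2.85218951]
```

View pics/w2.png

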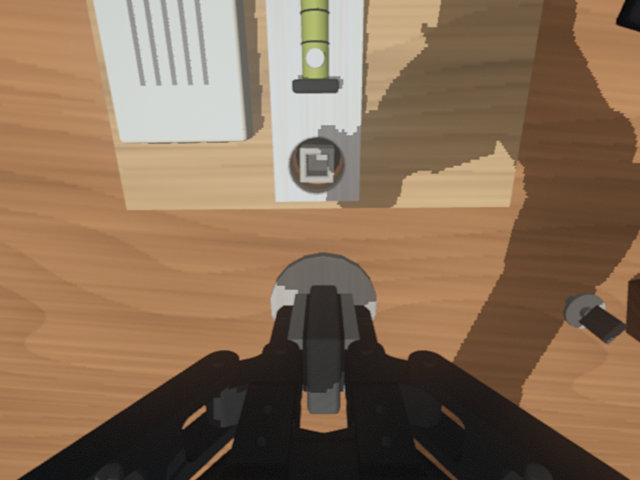

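The wrist view shows the key held, its collar around (324,300), the socket head at (317,165), the vial at (315,40) and the bubble at its front end (315,58). I'll measure the socket and collar and enlarge the socket.

Run:
```python
from h import *
import pickle
c=pickle.load(open("w2.pkl","rb"));s=pickle.load(open("s2.pkl","rb"));im=p_(c)
cr=cv2.resize(im[125:205,265:370],None,fx=7,fy=7,interpolation=cv2.INTER_CUBIC);cv2.imwrite("pics/crop2.png",cv2.cvtColor(cr,cv2.COLOR_RGB2BGR))
Rm=R.from_quat(s["orientation"]).as_matrix();p=np.array(s["tool_pos"])
tl=lambda P:(Rm.T@(np.array(P)-p)*1000).round(1)
print("sock approx",tl(onz(c,(317,166),.073)),onz(c,(317,166),.073))
# key collar predicted location: tool (0,0,11mm), rim points
for dz in(.007,.011,.015):
    for q in[(0,0),(.026,0),(0,.026),(0,-.026)]:
        print(dz,q,proj(c,p+Rm@np.array([*q,dz])).round(1),end=' ')
    print()
g=cv2.cvtColor(im,cv2.COLOR_RGB2HSV);
for r in(275,285,295,302):
    row=g[r,250:400];print(r,[250+i for i in range(150) if row[i,1]<50][:1],[250+i for i in range(150) if row[i,1]<50][-1:])
print("col324",[r for r in range(235,280) if g[r,324,1]<60][:1])
```

```text
sock approx [ 50.   -4.8 118.1] [0.56775558 0.04711932 0.073     ]
0.007 (0, 0) [324.3 304.5] 0.007 (0.026, 0) [324.3 252.3] 0.007 (0, 0.026) [380.  304.5] 0.007 (0, -0.026) [268.5 304.5] 
0.011 (0, 0) [324.2 300.4] 0.011 (0.026, 0) [324.3 249.2] 0.011 (0, 0.026) [378.7 300.3] 0.011 (0, -0.026) [269.7 300.4] 
0.015 (0, 0) [324.2 296.4] 0.015 (0.026, 0) [324.3 246.2] 0.015 (0, 0.026) [377.5 296.4] 0.015 (0, -0.026) [270.9 296.4] 
275 [281] [366]
285 [275] [371]
295 [271] [374]
302 [271] [375]
col324 [253]
```

View pics/crop2.png

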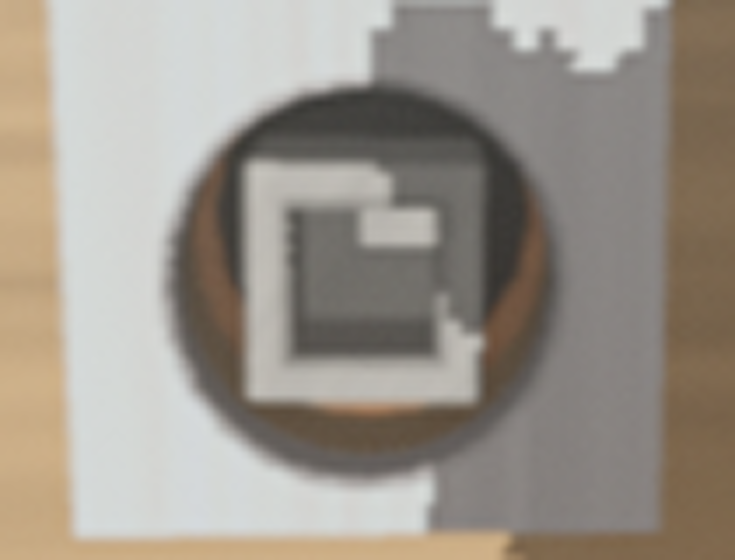

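The head fills crop (243..485, 160..404) with square sides parallel to the image, so the current yaw is right. The mouth centre is at about (317,165.2). I'll go closer for a last check.

Request:
step_arm --targets '[{"dp": [0.012,-0.002,0.03],"rotation": [0,0,0],"gripper": 1},{"dp": [0.025,-0.004,0.055],"rotation": [0,0,0],"gripper": 1},{"dp": [0.025,-0.004,0.055],"rotation": [0,0,0],"gripper": 1},{"dp": [0.025,-0.004,0.055],"rotation": [0,0,0],"gripper": 1},{"dp": [0.025,-0.004,0.055],"rotation": [0,0,0],"gripper": 1}]'

```text
time: 4.88
tool_pos: [0.5435, 0.0462, 0.1373]
orientation: [0.999, 0.045, 0.001, 0.0]
wrist_force: [0.2, 0.7, -2.2]
finger_gap: 0.131
grip_force: 59.2
```

Run:
```python
from h import *
import pickle
c=cam("wrist");pickle.dump(c,open("w3.pkl","wb"))
s=sense();pickle.dump(s,open("s3.pkl","wb"));print(s["tool_pos"],R.from_quat(s["orientation"]).as_matrix().round(4).tolist(),s["time"],s["wrist_force"])
im=p_(c);cr=cv2.resize(im[140:340,220:420],None,fx=3,fy=3,interpolation=cv2.INTER_CUBIC);cv2.imwrite("pics/crop3.png",cv2.cvtColor(cr,cv2.COLOR_RGB2BGR))
```

```text
[0.54356039 0.04637031 0.1373107 ] [[0.9959, 0.0901, 0.0013], [0.0901, -0.9959, 0.0001], [0.0013, 0.0001, -1.0]] 4.925 [ 0.17131438 -0.68588827 -0.93560692]
```

View pics/crop3.png

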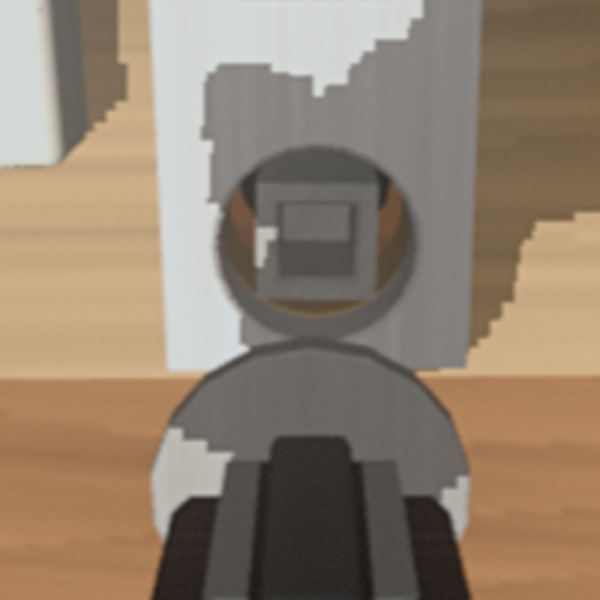

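The socket mouth is at crop (316,240), pixel (325.3,220). The collar spans crop 152..470, and its far edge is at crop row ~345 (pixel row 255).

Run:
```python
from h import *
import pickle
c=pickle.load(open("w3.pkl","rb"));s=pickle.load(open("s3.pkl","rb"))
Rm=R.from_quat(s["orientation"]).as_matrix();p=np.array(s["tool_pos"])
tl=lambda P:(Rm.T@(np.array(P)-p)*1000).round(1)
P=onz(c,(325.3,220),.073);print("sock",P,tl(P))
for w in((324,255),(271,300),(376.7,300)): print("collar pt at tool z .012",tl(onz(c,w,p[2]-.012)))
```

```text
sock [0.56855501 0.04745148 0.073     ] [24.9  1.2 64.3]
collar pt at tool z .012 [22.7  0.2 12. ]
collar pt at tool z .012 [ -0.4 -25.2  12. ]
collar pt at tool z .012 [-0.4 25.5 12. ]
```

Request:
step_arm --targets '[{"dp": [0.015,0.001,0.0],"rotation": [0,0,0],"gripper": 1},{"dp": [0.0274,0.001,0.005],"rotation": [0,0,0],"gripper": 1},{"dp": [0.0274,0.001,0.016],"rotation": [0,0,0],"gripper": 1},{"dp": [0.0274,0.001,0.016],"rotation": [0,0,0],"gripper": 1},{"dp": [0.0274,0.001,0.016],"rotation": [0,0,0],"gripper": 1}]'

```text
time: 5.55
tool_pos: [0.57, 0.0482, 0.1198]
orientation: [0.999, 0.045, -0.001, 0.0]
wrist_force: [0.7, 0.0, -2.0]
finger_gap: 0.13
grip_force: 59.2
```

Run:
```python
from h import *
s=sense();p=np.array(s["tool_pos"]);M=R.from_quat(s["orientation"]).as_matrix();print(p,M.round(4).tolist(),s["wrist_force"])
print("need tool mm",M.T@(np.array([.5709,.0478,p[2]])-p)*1000)
c=cam("scene");w=cam("wrist")
a=cv2.resize(p_(c)[225:315,300:420],(480,360),interpolation=cv2.INTER_CUBIC)
b=cv2.resize(p_(w)[120:345,240:400],(256,360),interpolation=cv2.INTER_CUBIC)
cv2.imwrite("pics/crop4.png",cv2.cvtColor(np.hstack([a,b]),cv2.COLOR_RGB2BGR))
```

```text
[0.57003718 0.04818701 0.11975019] [[0.9959, 0.0908, -0.0017], [0.0908, -0.9959, -0.0003], [-0.0017, 0.0001, -1.0]] [ 0.67669468  0.0366507  -2.02647516]
need tool mm [ 0.8241222   0.46373614 -0.00132204]
```

View pics/crop4.png

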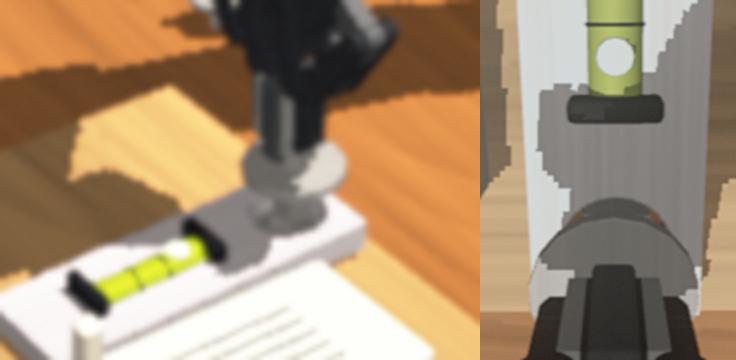

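The scene crop (left) shows the key over the hole at (290,205). The wrist crop (right) shows the collar centred over the hole and the bubble at the front end of the vial. Lowering gently.

Request:
step_arm --targets '[{"dp": [0.0008,0.0005,0.002],"rotation": [0,0,0],"gripper": 1},{"dp": [0.0008,0.0005,0.004],"rotation": [0,0,0],"gripper": 1},{"dp": [0.0008,0.0005,0.006],"rotation": [0,0,0],"gripper": 1},{"dp": [0.0008,0.0005,0.008],"rotation": [0,0,0],"gripper": 1},{"dp": [0.0008,0.0005,0.008],"rotation": [0,0,0],"gripper": 1}]'

```text
time: 6.28
tool_pos: [0.5715, 0.0478, 0.1121]
orientation: [0.999, 0.045, -0.0, 0.0]
wrist_force: [-0.5, -0.2, -1.0]
finger_gap: 0.136
grip_force: 59.2
```

Request:
step_arm --targets '[{"dp": [0,0,0.002],"rotation": [0,0,0],"gripper": 1},{"dp": [0,0,0.004],"rotation": [0,0,0],"gripper": 1},{"dp": [0,0,0.006],"rotation": [0,0,0],"gripper": 1},{"dp": [0,0,0.008],"rotation": [0,0,0],"gripper": 1},{"dp": [0,0,0.008],"rotation": [0,0,0],"gripper": 1}]'

```text
time: 6.9
tool_pos: [0.5715, 0.0479, 0.1041]
orientation: [0.999, 0.045, -0.0, 0.0]
wrist_force: [0.8, -0.4, -1.5]
finger_gap: 0.131
grip_force: 59.2
```

Request:
step_arm --targets '[{"dp": [0,0,0.002],"rotation": [0,0,0],"gripper": 1},{"dp": [0,0,0.004],"rotation": [0,0,0],"gripper": 1},{"dp": [0,0,0.006],"rotation": [0,0,0],"gripper": 1},{"dp": [0,0,0.008],"rotation": [0,0,0],"gripper": 1},{"dp": [0,0,0.008],"rotation": [0,0,0],"gripper": 1}]'

```text
time: 7.52
tool_pos: [0.5716, 0.0478, 0.0964]
orientation: [0.999, 0.045, -0.0, 0.0]
wrist_force: [-0.4, 0.2, 1.4]
finger_gap: 0.134
grip_force: 59.4
```

Request:
step_arm --targets '[{"dp": [0,0,0.001],"rotation": [0,0,0],"gripper": 1},{"dp": [0,0,0.002],"rotation": [0,0,0],"gripper": 1},{"dp": [0,0,0.003],"rotation": [0,0,0],"gripper": 1},{"dp": [0,0,0.003],"rotation": [0,0,0],"gripper": 1}]'

```text
time: 8.02
tool_pos: [0.5713, 0.0478, 0.0935]
orientation: [0.999, 0.045, -0.0, 0.0]
wrist_force: [-2.6, -0.1, 4.5]
finger_gap: 0.132
grip_force: 60.2
```

Request:
step_arm --targets '[{"dp": [0,0,0.001],"rotation": [0,0,0],"gripper": 1},{"dp": [0,0,0.002],"rotation": [0,0,0],"gripper": 1},{"dp": [0,0,0.002],"rotation": [0,0,0],"gripper": 1},{"dp": [0,0,0.002],"rotation": [0,0,0],"gripper": 1}]'

```text
time: 8.52
tool_pos: [0.5713, 0.0478, 0.0924]
orientation: [0.999, 0.045, -0.0, -0.0]
wrist_force: [-4.2, 0.5, 12.0]
finger_gap: 0.134
grip_force: 61.5
```

Request:
step_arm --targets '[{"dp": [-0.0005,0,0.0003],"rotation": [0,0,0],"gripper": 1},{"dp": [-0.0005,0,0.0003],"rotation": [0,0,0],"gripper": 1},{"dp": [-0.0005,0,0.0003],"rotation": [0,0,0],"gripper": 1},{"dp": [-0.0005,0,0.0003],"rotation": [0,0,0],"gripper": 1},{"dp": [-0.0005,0,0.0003],"rotation": [0,0,0],"gripper": 1},{"dp": [-0.0005,0,0.0003],"rotation": [0,0,0],"gripper": 1},{"dp": [-0.0005,0,0.0003],"rotation": [0,0,0],"gripper": 1},{"dp": [-0.0005,0,0.0003],"rotation": [0,0,0],"gripper": 1},{"dp": [-0.0005,0,0.0003],"rotation": [0,0,0],"gripper": 1},{"dp": [-0.0005,0,0.0003],"rotation": [0,0,0],"gripper": 1},{"dp": [-0.0005,0,0.0003],"rotation": [0,0,0],"gripper": 1},{"dp": [-0.0005,0,0.0003],"rotation": [0,0,0],"gripper": 1}]'

```text
time: 10.02
tool_pos: [0.5712, 0.0478, 0.0924]
orientation: [0.999, 0.045, 0.0, -0.0]
wrist_force: [-4.5, -0.8, 12.7]
finger_gap: 0.134
grip_force: 61.5
```

Run:
```python
from h import *
import pickle
w=cam("wrist");pickle.dump(w,open("w5.pkl","wb"));print(sense()["time"],sense()["wrist_force"],sense()["wrist_torque"],sense()["qpos"])
save(w,"pics/w5.png")
```

```text
10.075 [-4.31468884 -0.46563655 13.14802198] [-0.04871863  0.74648019  0.02390655] [-0.16412344  0.59775291  0.00226215  2.04980994 -0.0026977   0.49362306
 -1.6400059 ]
```

View pics/w5.png

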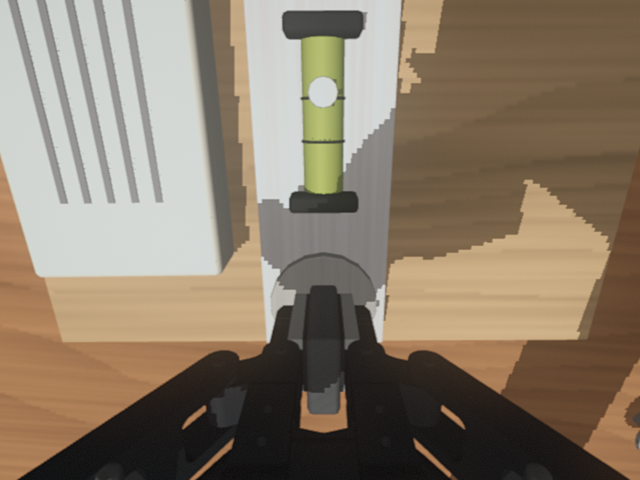

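The wrist view shows the vial lines at rows 97 and 141 and the bubble at (323,92), about 10 mm behind the middle. That needs roughly 0.85 rad clockwise. I'll turn 0.6 rad about the key's axis (2.5 mm behind the TCP) first.

Request:
step_arm --targets '[{"dp": [0,0.0002,0],"rotation": [0,0,0.1],"gripper": 1},{"dp": [0,0.0005,0],"rotation": [0,0,0.2],"gripper": 1},{"dp": [-0.0001,0.0007,0],"rotation": [0,0,0.3],"gripper": 1},{"dp": [-0.0002,0.001,0],"rotation": [0,0,0.4],"gripper": 1},{"dp": [-0.0003,0.0012,0],"rotation": [0,0,0.5],"gripper": 1},{"dp": [-0.0004,0.0014,0],"rotation": [0,0,0.6],"gripper": 1},{"dp": [-0.0004,0.0014,0],"rotation": [0,0,0.6],"gripper": 1},{"dp": [-0.0004,0.0014,0],"rotation": [0,0,0.6],"gripper": 1},{"dp": [-0.0004,0.0014,0],"rotation": [0,0,0.6],"gripper": 1},{"dp": [-0.0004,0.0014,0],"rotation": [0,0,0.6],"gripper": 1},{"dp": [-0.0004,0.0014,0],"rotation": [0,0,0.6],"gripper": 1},{"dp": [-0.0004,0.0014,0],"rotation": [0,0,0.6],"gripper": 1}]'

```text
time: 11.58
tool_pos: [0.5714, 0.0455, 0.0932]
orientation: [0.968, -0.252, 0.001, -0.0]
wrist_force: [-5.6, -2.2, 18.2]
finger_gap: 0.133
grip_force: 62.2
```

Request:
step_arm --targets '[{"dp": [0,0,0],"rotation": [0,0,0],"gripper": 1},{"dp": [0,0,0],"rotation": [0,0,0],"gripper": 1},{"dp": [0,0,0],"rotation": [0,0,0],"gripper": 1},{"dp": [0,0,0],"rotation": [0,0,0],"gripper": 1},{"dp": [0,0,0],"rotation": [0,0,0],"gripper": 1},{"dp": [0,0,0],"rotation": [0,0,0],"gripper": 1},{"dp": [0,0,0],"rotation": [0,0,0],"gripper": 1},{"dp": [0,0,0],"rotation": [0,0,0],"gripper": 1}]'

```text
time: 12.58
tool_pos: [0.5714, 0.0455, 0.0931]
orientation: [0.968, -0.252, 0.001, -0.0]
wrist_force: [-4.7, -1.8, 18.4]
finger_gap: 0.131
grip_force: 62.2
```

```bash
cat > bub.py <<'E'
from h import *
import pickle
def bubble(c):
    """bubble x (mm) from the middle of the two lines, + = behind; rectify the vial to a 0.25 mm/px strip on plane z=.085"""
    S=np.array([.5686,.0475]);y=np.radians(5.2);ux=np.array([np.cos(y),np.sin(y)]);uy=np.array([-ux[1],ux[0]])
    xs=np.arange(45,125,.25);ys=np.arange(-12,12,.25)
    w=np.array([[proj(c,[*(S+ux*a/1e3+uy*b/1e3),.085]) for b in ys] for a in xs]).astype(np.float32)
    st=cv2.remap(p_(c),w[...,0],w[...,1],cv2.INTER_LINEAR);h=cv2.cvtColor(st,cv2.COLOR_RGB2HSV)
    g=cv2.morphologyEx(((h[...,1]>70)&(h[...,0]>22)&(h[...,0]<45)).astype(np.uint8),1,np.ones((3,3)))
    n,l,q,_=cv2.connectedComponentsWithStats(g)
    cols=np.where(g.sum(0)>80)[0];a,b=cols[0],cols[-1]
    rows=np.where(g[:,a:b].sum(1)>.4*(b-a))[0];t0,t1=rows[0],rows[-1]
    wh=((h[...,1]<60)&(h[...,2]>150));wh[:t0]=0;wh[t1:]=0;wh[:,:a+4]=0;wh[:,b-4:]=0
    bb=xs[np.where(wh.any(1))[0]]
    side=np.r_[a+2:a+8,b-8:b-2];v=h[:,side,2].mean(1)
    d=cv2.GaussianBlur(v.reshape(-1,1),(1,31),0).ravel()-cv2.GaussianBlur(v.reshape(-1,1),(1,3),0).ravel();d[:t0+20]=0;d[t1-20:]=0
    i=d.argmax();e=d.copy();e[max(0,i-16):i+17]=0;j=e.argmax();L=sorted([xs[i],xs[j]])
    cv2.imwrite("pics/strip.png",cv2.cvtColor(cv2.resize(st,None,fx=2,fy=2)[::-1],cv2.COLOR_RGB2BGR))
    return dict(vial=(xs[t0],xs[t1]),lines=L,bub=(bb.min(),bb.max()),off=(bb.min()+bb.max())/2-np.mean(L))
E
python3 - <<'E'
from bub import *
print(bubble(pickle.load(open("w5.pkl","rb"))))
w=cam("wrist");print(bubble(w));s=sense();print(s["time"],s["tool_pos"],s["wrist_force"],s["wrist_torque"])
save(w,"pics/w6.png")
E
```

```text
{'vial': (np.float64(54.75), np.float64(114.25)), 'lines': [np.float64(76.25), np.float64(92.5)], 'bub': (np.float64(89.0), np.float64(100.25)), 'off': np.float64(10.25)}
{'vial': (np.float64(54.5), np.float64(114.25)), 'lines': [np.float64(76.0), np.float64(92.25)], 'bub': (np.float64(84.25), np.float64(95.75)), 'off': np.float64(5.875)}
12.625 [0.5714273  0.0454604  0.09318217] [-5.26316109 -0.90898471 18.99245752] [-0.39198674  0.9717306  -0.03122792]
```

View pics/w6.png

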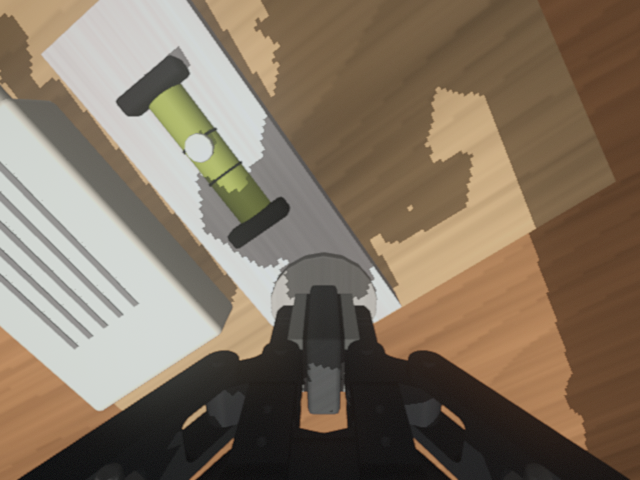

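The bubble at (199,148) is still 5.9 mm behind the middle, so another ~0.48 rad. The rising shelf increased the push, so I'll ease off 0.4 mm.

Request:
step_arm --targets '[{"dp": [0,0.0003,-0.0001],"rotation": [0,0,0.1],"gripper": 1},{"dp": [0,0.0006,-0.0002],"rotation": [0,0,0.2],"gripper": 1},{"dp": [-0.0001,0.0009,-0.0003],"rotation": [0,0,0.3],"gripper": 1},{"dp": [-0.0002,0.0012,-0.0004],"rotation": [0,0,0.4],"gripper": 1},{"dp": [-0.0003,0.0014,-0.0004],"rotation": [0,0,0.48],"gripper": 1},{"dp": [-0.0003,0.0014,-0.0004],"rotation": [0,0,0.48],"gripper": 1},{"dp": [-0.0003,0.0014,-0.0004],"rotation": [0,0,0.48],"gripper": 1},{"dp": [-0.0003,0.0014,-0.0004],"rotation": [0,0,0.48],"gripper": 1},{"dp": [-0.0003,0.0014,-0.0004],"rotation": [0,0,0.48],"gripper": 1},{"dp": [-0.0003,0.0014,-0.0004],"rotation": [0,0,0.48],"gripper": 1},{"dp": [-0.0003,0.0014,-0.0004],"rotation": [0,0,0.48],"gripper": 1},{"dp": [-0.0003,0.0014,-0.0004],"rotation": [0,0,0.48],"gripper": 1}]'

```text
time: 14.12
tool_pos: [0.5704, 0.0442, 0.0939]
orientation: [0.88, -0.475, 0.0, -0.0]
wrist_force: [-5.3, -2.0, 21.5]
finger_gap: 0.127
grip_force: 62.7
```

Request:
step_arm --targets '[{"dp": [0,0,0],"rotation": [0,0,0],"gripper": 1},{"dp": [0,0,0],"rotation": [0,0,0],"gripper": 1},{"dp": [0,0,0],"rotation": [0,0,0],"gripper": 1},{"dp": [0,0,0],"rotation": [0,0,0],"gripper": 1},{"dp": [0,0,0],"rotation": [0,0,0],"gripper": 1},{"dp": [0,0,0],"rotation": [0,0,0],"gripper": 1},{"dp": [0,0,0],"rotation": [0,0,0],"gripper": 1},{"dp": [0,0,0],"rotation": [0,0,0],"gripper": 1},{"dp": [0,0,0],"rotation": [0,0,0],"gripper": 1},{"dp": [0,0,0],"rotation": [0,0,0],"gripper": 1}]'

```text
time: 15.38
tool_pos: [0.5704, 0.0442, 0.0939]
orientation: [0.88, -0.475, 0.0, -0.0]
wrist_force: [-5.8, -1.4, 21.4]
finger_gap: 0.132
grip_force: 62.7
```

Run:
```python
from bub import *
w=cam("wrist");s=sense();print(s["time"],s["tool_pos"],s["wrist_force"],s["wrist_torque"]);save(w,"pics/w7.png");print(bubble(w))
```

```text
15.425 [0.5704153  0.04415291 0.09395744] [-5.67115811 -1.97613304 20.82017218] [-0.34322002  1.28697983 -0.01128114]
{'vial': (np.float64(54.5), np.float64(114.25)), 'lines': [np.float64(75.25), np.float64(92.5)], 'bub': (np.float64(82.0), np.float64(90.0)), 'off': np.float64(2.125)}
```

View pics/w7.png

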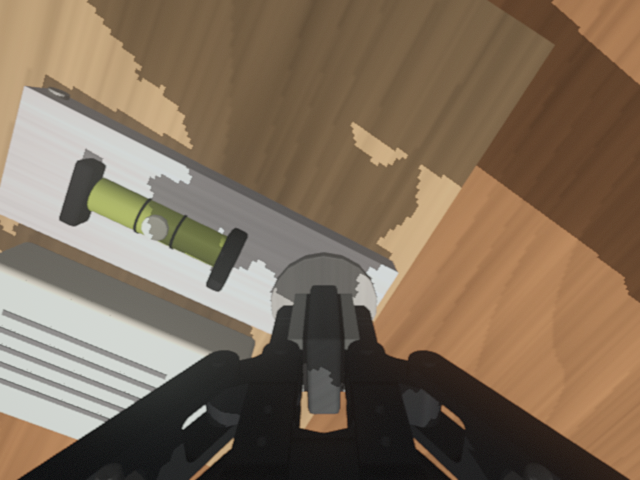

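The bubble at (154,229) now lies between the lines, (145,215) and (180,232), half in shadow. I'll re-measure with a shadow-tolerant mask.

Run:
```python
from h import *
im=cv2.imread("pics/w7.png");h=cv2.cvtColor(im,cv2.COLOR_BGR2HSV)
m=((h[...,1]<75)&(h[...,2]>90)).astype(np.uint8);z=np.zeros_like(m)
cv2.fillPoly(z,[np.array([[102,186],[222,235],[208,262],[94,208]])],1);m&=z
n,l,q,ce=cv2.connectedComponentsWithStats(m)
for i in range(1,n):
    if q[i,4]>30:
        cn=cv2.findContours((l==i).astype(np.uint8),0,1)[0][0];print(q[i],ce[i],cv2.minEnclosingCircle(cn))
print(h[229,140:172,1],h[229,140:172,2])
for y in range(200,250,3):print(y,''.join('#' if h[y,x,2]<70 else('o' if h[y,x,1]<75 else '.') for x in range(125,200)))
```

```text
[141 214  28  27 535] [155.28598131 226.23925234] ((154.6265869140625, 227.51898193359375), 14.210222244262695)
[95 41 11  6  5  6  6  6  5  8 16 25 22 22 21 22 24 22 24 21 21 24 22 24
 22 21 21 22 51 89 99 96] [180 195 212 217 216 216 216 216 212 193 157 145 148 148 148 148 149 148
 149 148 147 148 148 148 148 146 136 114 110 118 121 122]
200 ......................####ooooooooooooooooooooooooooooooooooooooooooooooooo
203 ...................o##o.........ooooooooooooooooooooooooooooooooooooooooooo
206 .................o##...................oooooooooooooooooooooooooooooooooooo
209 ................#o...........................oooooooooooooooooooooooooooooo
212 ..............oo...................................oooooooooooooooooooooooo
215 ............o#o...........oooooooooo.....................oooooooooooooooooo
218 ...........oo.......oooooooooooooooooooo.................###o...ooooooooooo
221 ..........oo.....oooooooooooooooooooooooooo............###............ooooo
224 .........oo.....ooooooooooooooooooooooooooo..........o##...................
227 oooo.....#o.....oooooooooooooooooooooooooooo.......o##.....................
230 ooooooooooo.....oooooooooooooooooooooooooooo......##o......................
233 ooooooooooooooooo.ooooooooooooooooooooooooo.....o##........................
236 oooooooooooooooooooooooooooooooooooooooooo.....##o.........................
239 ooooooooooooooooooooooooooooooooooooooo......o##o..........................
242 ooooooooooooooooooooooooooooooooooooo.......o##o...........................
245 ooooooooooooooooooooooooooooooooooooooooooooo##............................
248 ooooooooooooooooooooooooooooooooooooooooooooooooooo........................
```

At row 228 the bubble spans 141..168.5 (centre 154.7), with the lines at 134.5 and 177 (middle 155.7). It is about 0.4 mm off centre, so I'll hold and verify it is settled.

Request:
step_arm --targets '[{"dp": [0,0,-0.0003],"rotation": [0,0,0],"gripper": 1},{"dp": [0,0,-0.0003],"rotation": [0,0,0],"gripper": 1},{"dp": [0,0,-0.0003],"rotation": [0,0,0],"gripper": 1},{"dp": [0,0,-0.0003],"rotation": [0,0,0],"gripper": 1},{"dp": [0,0,-0.0003],"rotation": [0,0,0],"gripper": 1},{"dp": [0,0,-0.0003],"rotation": [0,0,0],"gripper": 1},{"dp": [0,0,-0.0003],"rotation": [0,0,0],"gripper": 1},{"dp": [0,0,-0.0003],"rotation": [0,0,0],"gripper": 1},{"dp": [0,0,-0.0003],"rotation": [0,0,0],"gripper": 1},{"dp": [0,0,-0.0003],"rotation": [0,0,0],"gripper": 1},{"dp": [0,0,-0.0003],"rotation": [0,0,0],"gripper": 1},{"dp": [0,0,-0.0003],"rotation": [0,0,0],"gripper": 1}]'

```text
time: 16.92
tool_pos: [0.5704, 0.0442, 0.094]
orientation: [0.88, -0.475, 0.0, -0.0]
wrist_force: [-5.0, -2.1, 19.0]
finger_gap: 0.134
grip_force: 62.3
```

Run:
```python
from h import *
h=cv2.cvtColor(p_(cam("wrist")),cv2.COLOR_RGB2HSV)
y=228;print(''.join('#' if h[y,x,2]<70 else('o' if h[y,x,1]<75 else '.') for x in range(125,200)))
m=((h[...,1]<75)&(h[...,2]>90))[y,137:174];x=137+np.where(m)[0]
L=125+h[y,125:142,2].argmin(),168+h[y,168:185,2].argmin();off=np.mean(L)-(x.min()+x.max())/2
off*=17/(L[1]-L[0]);s=sense();print(L,x.min(),x.max(),"off mm",off,s["wrist_force"],s["grip_force"])
if abs(off)<1.3 and s["wrist_force"][2]>10: print(finish_job())
```

```text
ooooooo.o#o.....ooooooooooooooooooooooooooooo......##o.....................
(np.int64(134), np.int64(177)) 141 169 off mm 0.19767441860465115 [-5.96491098 -1.97954581 18.57865054] 62.292877435684204
the job is handed in; nothing more can be done
None
```

I handed the job in at about 17 s: the key is in the foot's socket and still gripped, the level is pressed with roughly 20 N, and the bubble is about 0.2 mm from midway between the lines. The verdict wasn't shown.

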